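# Jar into the bay, guard rail swung shut on its catch

### The job

Stand the empty jar upright on the blue round mark in the jar bay and let go of it. Then swing the red guard rail shut about its pinned end by pushing gently near its free end, until the brass catch snaps out behind it and holds it. Leave the other things on the shelf where they are and take the hand away.

Things in the scene. Friction and masses are not known exactly. Their poses are not given: they have to be found in the camera images.
- jar_center (a point): Centre (half-way up) of the loose empty jar: green glass with a paper band round its lower part, open at the top, a straight cylinder 60 mm across and 100 mm high, wall 3 mm, about 240 g. z axis up along the jar. It stands on the shelf to the robot's right.
- mark_top (a point): Centre, on the shelf surface, of the flat blue round mark (74 mm across) painted in one of the two places of the jar bay, 90 mm apart; a closed jar stands in the other. The jar belongs here, its axis within 15 mm of this point.
- bay: Fixed jar bay. Origin on the shelf on the axis of the rail's steel pivot pin (12 mm thick, 24 mm cap at 39-44 mm height). Its -x axis runs along the jar row towards the closed rail's free end; +y points from rail to jars. Jar places are centred at x = -65 and -155 mm, y = +65 mm; battens 30 mm high stand behind them at y = 112 to 126 mm and at the pin's end at x = 1 to 15 mm.
- rail: Red wooden guard rail, loose, flat on the shelf with its hole round the pin (1 mm play). Origin on its underside at the hole; it runs along its own -x axis to its free end at x = -270 mm; 30 mm wide (y -15 to +15 mm), 35 mm high, 0.17 to 0.35 kg. It stands open by 0.55 to 0.95 rad of yaw relative to the bay; pushing its y = -15 mm side towards its own +y lowers the yaw and closes it.
- rail_end (a point): Middle of the rail's free end face, 17.5 mm up, 270 mm from the pin; axes as the rail's. In the last 40 mm it pushes the catch aside (some 2 to 6 N felt at the white patch), then meets a black rubber buffer on the bracket (4 N per mm), and only 2 mm into that, at about 8 to 13 N in all, does the catch snap out behind it. The buffer stops dead at 4.5 mm.
- catch (a joint): Travel (m) of the brass spring catch (its brass top tab shows it) in the grey bracket (40 mm high, reaching from 235 to 310 mm from the pin along the bay's -x) at the free end of the shut rail. 0 = out; 0.0025 to 0.005 = held aside by the passing rail end; back below 0.0015 with the rail past it = snapped behind the rail. It slides along the bay's x on a soft spring (2 to 5 N).
- jar_bay: Closed pale glass jar with a white lid, 60 mm across, 105 mm high, loose, standing in the other place of the bay; origin under its centre. Not to be moved.
- jar_side: Closed pale glass jar with a white lid, 60 mm across, 105 mm high, loose, at the right far side; origin under its centre. Not to be moved.
- cup: Yellow plastic measuring cup, 80 mm across, 70 mm high, handle 75 mm long to its own -y, loose; origin under its centre. Not to be moved.
- colander: Small steel colander, 176 mm across, 75 mm high, with two wire handles along its y, loose, on the left; origin under its centre. Not to be moved.
- loose_lid: White jar lid, 62 mm across, 14 mm high, lying loose on the right; origin under its centre. Not to be moved.
- tin: Tin can, 74 mm across, 110 mm high, loose, far right; origin under its centre. Not to be moved.
- push_spot (a point): Middle of the white patch (50 mm long) on the rail's pushed side: rail x = -228, y = -15 mm, 17.5 mm over the shelf. Axes as the rail's: push along +y, low down. The hand may never push the rail with more than 22 N. The bracket with catch and buffer was screwed on by eye, up to 14 mm off along the bay's y, so the shut yaw (relative to the bay) is anywhere from -0.055 to 0.055 rad and must be felt.
Mind the look-alikes: they are no part of the job. Leave any pink look-alike of the part that bears catch alone.

How it is judged:
By the outcome, as a careful person would: the job done as asked, in the order asked, and still so for the second after the job is handed in, with the robot touching nothing.
It also fails if it takes over 72 s, if anything falls off the work surface, if the arm or the gripper's body presses on something with over 40 N, if the wrist force passes 120 N, or if a joint passes its speed limit or range.

### The arm

A 7-joint arm with a two-finger parallel gripper is mounted at the origin on the work surface. World frame = base frame: x ahead of the robot, y to its left, z up, the work surface at z = 0. Lengths are in m, angles in rad, forces in N, time in s.
With the tool pointing down it reaches from about 0.4 to 0.85 m from the base axis. Payload 10.4 kg.
Tool frame: the origin (TCP) lies midway between the tips of the shut fingers; the grasp point (between the pads) lies 19 mm behind it; z points along the fingers, y is the line along which they close (so a half turn about z gives the same grasp; the last joint's range is limited). The gripper opens to 87 mm and grips with 3 to 60 N. Pads are 19 mm wide; open, the fingers measure 117 mm over their backs; the gripper's body (75 mm by 190 mm) begins 51 mm behind the grasp point.
Start: joints at [-1.182, 0.332, -0.065, 1.46, 0.022, 1.35, -0.088], TCP at [0.25, 0.573, 0.223] pointing down, gripper open.
Joint ranges: [-2.6, 2.6], [-0.5, 2.12], [-1.47, 1.34], [0.16, 2.42], [-1.27, 4.41], [0.06, 2.06], [-2.6, 2.6]. Speed limits (rad/s): [2.22, 2.22, 2.79, 2.79, 3.14, 3.14, 3.14].

### API

Orientations are given as a unit quaternion [x, y, z, w].
In Python, from bench import r gives the robot as it stands.
- The arm moves only by the tool arm_command, never from a script. Its arguments are lists of equal length, an entry for each row: "xyz": the shift along the world's x, y, z in m, a list of three; "rot": the turn, a rotation vector about the world's x, y, z in rad, a list of three. In form: {"xyz": [[tx, ty, tz], ...], "rot": [[ax, ay, az], ...]}. A call has 1 to 20 rows; each row is the pose to reach, as a shift and turn from the pose commanded when the call began; what a row does not reach only later rows make up. A row lasts 1/12 s, in which the tool goes at most 41.7 mm and 7.16 degrees, less where a joint would pass 70% of its speed; a pose out of reach is approached as far as the arm can. A call with a gripper value outside its range is refused whole. "grip" is the opening, from 0 (shut) to 1 (fully open), set as the call begins (left out, the last holds). The fingers move at their own pace and stop on an object; "squeeze" is the grip in N (left out, the last holds). Time passes only in rows, so rows that repeat a pose let the fingers close. It gives the time, the measured TCP pose, the force, the opening and the grip force at its end, in the units of the state.
- r.read_state(): the state, without advancing time (a new reading comes with each control period).
- r.camera(name): name is "scene" or "top" or "wrist"; returns the picture (480x640x3 uint8, red, green, blue); there is no depth.
- r.camera_model(name): a dict with "fx", "fy", "cx", "cy" (pixels), "T" (4x4, takes a point from camera to world coordinates). Camera axes: x right, y up, looking along -z (the intrinsics and any distortion apply to the point x, -y, -z); pixel columns grow to the right and rows downward; lengths in m; the calibration is good to about 2 mm. A picture is of the moment at which its call begins: read the wrist's pose just before it. camera_model takes no time and is no camera call; for the wrist camera it gives the pose at the moment of the call.
- r.close_job(): hands the job in; it is judged then, once.
Trained networks look in the newest picture that a camera, given by its name, has taken for a name from the list of things; names that differ only in an ending like _2 or _b are one class to them, and where a whole thing is asked for, a point or a joint stands for the part that bears it (a point fixed in the world has none). Each returns a list of dicts, best first, with "conf" (0 to 1); they miss things now and then, are a little off and sometimes report something else, mostly with a low value. They report only what shows in the picture. A call takes as long as a camera call. They do not tell look-alikes from the thing itself.
- r.look_for(label, camera): "at" ([x, y, z] in m, in the coordinates of the camera as it stood for that picture, good to about 4 mm: the middle of the surface that is visible of it).
- r.spot_point(label, camera): "at" ([x, y, z] in m, in the coordinates of the camera as it stood for that picture, good to about 4 mm: a listed point, or the origin of a listed thing).
The state is a dict: "time": time; "joint_positions": joint angles; "joint_vel": joint speeds; "joint_torque": joint torques, N m; "ee_pos": TCP position; "eef_rot": TCP orientation; "ft_force": force on the tool from outside, world axes, zero at the start; "torque": the same for the moment, N m; "width": finger opening in m; "grip_force": force on a finger pad.
Only numpy, scipy, OpenCV 4.12 (cv2) and the standard library are available. Lean on these libraries where they do the work, as an engineer would, in place of code of your own. Each camera call takes 0.05 s, during which the arm holds its last target. There are 200 camera calls.

## Working session

There is one attempt and no reset: what is moved stays moved. The work goes in short steps, Python scripts to look and compute and a tool call to move; the robot and the scene stay as the last step left them, time stands still between calls to the robot, and variables do not carry over. Pictures are saved under pics/ and viewed, at most 10 in all, crops included, and the job is handed in when it is done.

Besides the shell and the picture viewer there is one more tool, called after "Emit:" as name(argument=value, ...), one argument or row to a line, values as JSON. arm_command: Moves the arm, as the interface text tells. Its arguments: {"type":"object","properties":{"xyz":{"type":"array"},"rot":{"type":"array"},"grip":{"type":"number"},"squeeze":{"type":"number"}},"required":["xyz","rot"]}

```bash
mkdir -p pics; cat > h.py <<'E'
from bench import r
import numpy as np, cv2
def toW(p,T): return (np.array(T)@np.r_[p,1])[:3]
def shot(cam,fn=None):
    T=r.camera_model(cam)['T']; im=r.camera(cam)
    if fn: cv2.imwrite('pics/'+fn,im[:,:,::-1])
    return im,T
def px(P,cam):
    m=r.camera_model(cam);q=np.linalg.inv(np.array(m['T']))@np.r_[P,1]
    return (m['cx']+m['fx']*q[0]/-q[2], m['cy']+m['fy']*-q[1]/-q[2])
def ray(u,v,cam,z):
    m=r.camera_model(cam);T=np.array(m['T'])
    d=T[:3,:3]@np.array([(u-m['cx'])/m['fx'],-(v-m['cy'])/m['fy'],-1]);o=T[:3,3]
    return o+d*(z-o[2])/d[2]
E
python3 - <<'E'
from h import *
np.set_printoptions(precision=3,suppress=True)
s=r.read_state();print(s['time'],s['ee_pos'],s['eef_rot'],s['ft_force'],s['width'])
for cam in ['scene','top']:
    im,T=shot(cam,cam+'0.png');print(cam,{k:v for k,v in r.camera_model(cam).items() if k!='T'},np.array(T)[:3,3])
    for l in ['jar_center','mark_top','bay','rail','rail_end','catch','push_spot','jar_bay','jar_side','cup','colander','loose_lid','tin']:
        for d in r.spot_point(l,cam)[:3]:
            w=toW(d['at'],T);print(l,round(d['conf'],2),w,np.round(px(w,cam)))
print(r.read_state()['time'])
E
```

```text
0.0 [0.25  0.572 0.222] [ 0.204  0.979 -0.001 -0.   ] [ 0.304 -0.043 -0.179] 0.08684244007364099
scene {'fx': 448.4412600867125, 'fy': 448.4412600867125, 'cx': 316.73847124677775, 'cy': 244.83764031545198} [ 1.309 -0.609  1.025]
jar_center 0.75 [ 0.478 -0.28   0.047] [188. 247.]
mark_top 0.84 [0.552 0.184 0.001] [322. 194.]
bay 0.74 [ 0.701  0.114 -0.002] [340. 229.]
bay 0.55 [ 0.636  0.181 -0.001] [340. 208.]
rail 0.9 [ 0.702  0.114 -0.004] [340. 230.]
rail_end 0.67 [ 0.524 -0.083  0.018] [253. 227.]Traceback (most recent call last):
  File "<stdin>", line 7, in <module>
ValueError: it knows: bay, colander, cup, jar_bay, jar_center, jar_side, loose_lid, mark_top, push_spot, rail, rail_end, tin
```

```bash
python3 - <<'E'
from h import *
np.set_printoptions(precision=3,suppress=True)
for cam in ['scene','top']:
    im,T=shot(cam,cam+'0.png')
    for l in ['jar_center','mark_top','bay','rail','rail_end','push_spot','jar_bay','jar_side','cup','colander','loose_lid','tin'][0 if cam=='top' else 5:]:
        for d in r.spot_point(l,cam)[:3]:
            w=toW(d['at'],T);print(l,round(d['conf'],2),w,np.round(px(w,cam)))
    for d in r.look_for('catch',cam)[:3]:
        w=toW(d['at'],T);print('catch',round(d['conf'],2),w,np.round(px(w,cam)))
print(r.read_state()['time'])
E
```

```text
push_spot 0.72 [ 0.557 -0.064  0.02 ] [266. 229.]
jar_bay 0.76 [ 0.641  0.184 -0.001] [341. 208.]
jar_bay 0.49 [ 0.767 -0.058 -0.006] [315. 273.]
jar_side 0.55 [ 0.74  -0.285 -0.003] [247. 315.]
cup 0.55 [ 0.767 -0.061 -0.003] [314. 273.]
colander 0.69 [0.527 0.485 0.003] [375. 151.]
colander 0.46 [ 0.561 -0.065  0.018] [266. 231.]
loose_lid 0.9 [ 0.476 -0.474 -0.   ] [131. 296.]
tin 0.24 [0.523 0.487 0.   ] [374. 151.]
catch 0.52 [0.431 0.099 0.027] [278. 182.]
catch 0.43 [0.726 0.315 0.043] [389. 192.]
catch 0.24 [ 0.496 -0.284  0.066] [190. 247.]
jar_center 0.86 [ 0.478 -0.282  0.055] [431. 346.]
mark_top 0.89 [0.557 0.184 0.001] [243. 314.]
bay 0.68 [0.704 0.115 0.001] [271. 257.]
rail 0.81 [0.703 0.113 0.002] [272. 257.]
rail_end 0.79 [ 0.524 -0.083  0.02 ] [348. 327.]
push_spot 0.55 [ 0.563 -0.059  0.021] [338. 312.]
push_spot 0.25 [0.522 0.49  0.001] [121. 327.]
jar_bay 0.61 [0.642 0.182 0.002] [245. 280.]
jar_side 0.75 [ 0.743 -0.291 -0.001] [425. 243.]
cup 0.77 [ 0.771 -0.058 -0.001] [337. 232.]
colander 0.83 [0.525 0.486 0.   ] [123. 326.]
loose_lid 0.89 [ 0.47  -0.475  0.001] [500. 349.]
tin 0.98 [ 0.622 -0.462 -0.002] [492. 289.]
catch 0.66 [0.72  0.32  0.044] [189. 248.]
1.45
```

View pics/scene0.png

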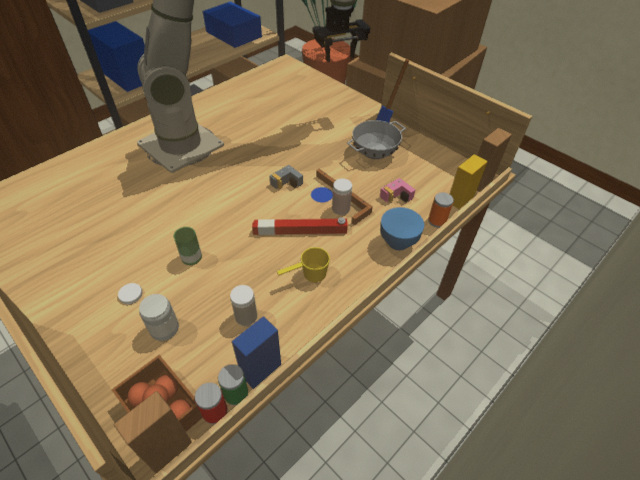

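View pics/top0.png

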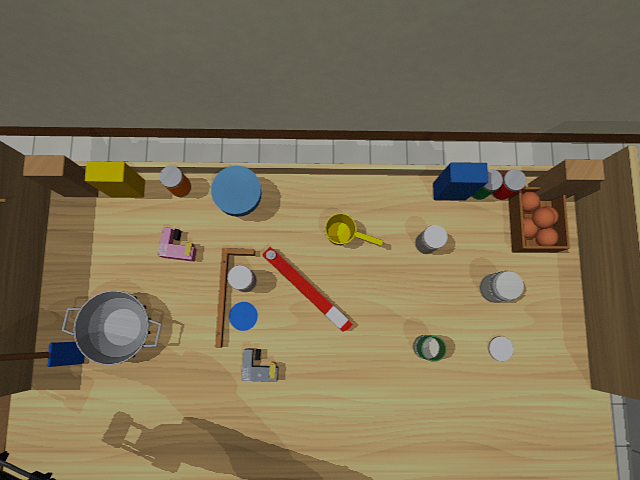

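The real parts: the green open jar is at top (431,346) / scene (188,247). The grey bracket with the brass catch is at top (260,366), at the end of the bay. The pink one at (177,245) is the look-alike. The red rail runs from (270,256) to (348,327), and the mark is at (243,316). I'll move over the bay and look closer.

Emit:
arm_command(
  xyz=[
    [0.03, -0.03, 0.01],
    [0.06, -0.065, 0.02],
    [0.09, -0.1, 0.04],
    [0.11, -0.13, 0.05],
    [0.13, -0.165, 0.06],
    [0.15, -0.2, 0.08],
    [0.17, -0.235, 0.1],
    [0.19, -0.27, 0.12],
    [0.2, -0.31, 0.14],
    [0.2, -0.345, 0.15],
    [0.2, -0.38, 0.15],
    [0.2, -0.4, 0.15],
    [0.2, -0.4, 0.15],
    [0.2, -0.4, 0.15],
  ],
  rot=[
    [0, 0, 0.04],
    [0, 0, 0.08],
    [0, 0, 0.12],
    [0, 0, 0.16],
    [0, 0, 0.2],
    [0, 0, 0.24],
    [0, 0, 0.28],
    [0, 0, 0.32],
    [0, 0, 0.36],
    [0, 0, 0.39],
    [0, 0, 0.41],
    [0, 0, 0.41],
    [0, 0, 0.41],
    [0, 0, 0.41],
  ],
)

```text
time: 2.62
ee_pos: [0.4505, 0.171, 0.3734]
eef_rot: [0.003, 1.0, 0.001, 0.001]
ft_force: [-0.3, 0.8, 0.2]
width: 0.0871
grip_force: 0.0
```

```bash
python3 - <<'E'
from h import *
np.set_printoptions(precision=3,suppress=True)
s=r.read_state();print(s['time'],s['ee_pos'],s['eef_rot'],s['ft_force'])
im,T=shot('wrist','w1.png')
for l in ['mark_top','bay','rail','rail_end','push_spot','jar_bay']:
    for d in r.spot_point(l,'wrist')[:2]:
        w=toW(d['at'],T);print(l,round(d['conf'],2),w,np.round(px(w,'wrist')))
# battens from top view
for u,v in [(225,250),(220,347),(228,347)]: print(ray(u,v,'top',0.03))
print(np.array(T)[:3,3])
E
```

```text
2.6167 [0.451 0.171 0.373] [0.003 1.    0.001 0.001] [-0.347  0.803  0.188]
mark_top 0.68 [ 0.55   0.188 -0.   ] [326. 259.]
bay 0.92 [ 0.702  0.118 -0.003] [284. 345.]
rail 0.68 [ 0.708  0.116 -0.002] [283. 348.]
rail_end 0.56 [ 0.52  -0.087  0.017] [143. 243.]
push_spot 0.74 [ 0.561 -0.064  0.013] [163. 268.]
[0.717 0.231 0.03 ]
[0.475 0.235 0.03 ]
[0.475 0.215 0.03 ]
[0.383 0.172 0.534]
```

View pics/w1.png

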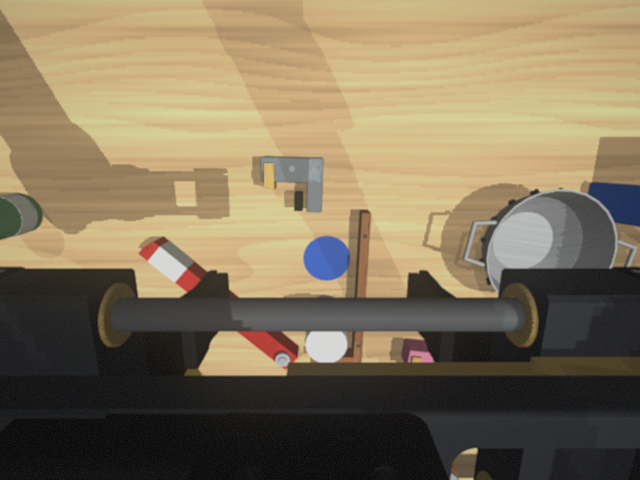

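The wrist view shows the blue mark at (326,258), the rail's free end at (150,250) and the pin at (283,359). The bracket is at (300,180), with its brass tab at (268,175) and black buffer at (299,200). I'll refine these points by mask.

```bash
python3 - <<'E'
from h import *
np.set_printoptions(precision=4,suppress=True)
for f,cam in [('w1','wrist'),('top0','top'),('scene0','scene')]:
    b,g,R=[c.astype(int) for c in cv2.split(cv2.imread(f'pics/{f}.png'))]
    m=((b>110)&(b>R+60)&(b>g+50)).astype(np.uint8)
    n,l,s,c=cv2.connectedComponentsWithStats(m)
    for i in range(1,n):
        w=ray(*c[i],cam,0)
        if s[i,4]>60 and abs(w[0]-.55)<.05 and abs(w[1]-.18)<.05: print(f,s[i,2:],w)
print('pin',ray(283,359,'wrist',.044),ray(270.5,256,'top',.044))
for p in [(358,210),(370,210),(350,361),(361,361)]: print('bat',ray(*p,'wrist',.03))
for p in [(262,157),(322,157),(322,211),(307,211)]: print('brk',ray(*p,'wrist',.04))
print('buf',ray(299,209,'wrist',.03),'tab',ray(268,163,'wrist',.04),ray(268,188,'wrist',.04))
E
```

```text
w1 [  45   43 1536] [0.5486 0.1876 0.    ]
top0 [ 29  29 642] [0.5515 0.1846 0.    ]
scene0 [ 20  14 228] [0.552  0.1827 0.    ]
pin [0.6993 0.1205 0.044 ] [0.7003 0.1138 0.044 ]
bat [0.4674 0.2321 0.03  ]
bat [0.4674 0.2493 0.03  ]
bat [0.7119 0.2263 0.03  ]
bat [0.7119 0.2439 0.03  ]
brk [0.3934 0.099  0.04  ]
brk [0.3933 0.1802 0.04  ]
brk [0.4672 0.1804 0.04  ]
brk [0.4672 0.1594 0.04  ]
buf [0.466  0.1476 0.03  ] tab [0.4013 0.1068 0.04  ] [0.4351 0.1057 0.04  ]
```

Emit:
arm_command(
  xyz=[
    [0.0, -0.04, -0.02],
    [0.0, -0.08, -0.03],
    [0.0, -0.12, -0.05],
    [0.0, -0.16, -0.06],
    [0.01, -0.2, -0.08],
    [0.01, -0.24, -0.1],
    [0.015, -0.28, -0.12],
    [0.02, -0.32, -0.13],
    [0.02, -0.36, -0.14],
    [0.02, -0.4, -0.15],
    [0.02, -0.43, -0.15],
    [0.02, -0.45, -0.15],
    [0.02, -0.45, -0.15],
  ],
  rot=[
    [0, 0, 0],
    [0, 0, 0],
    [0, 0, 0],
    [0, 0, 0],
    [0, 0, 0],
    [0, 0, 0],
    [0, 0, 0],
    [0, 0, 0],
    [0, 0, 0],
    [0, 0, 0],
    [0, 0, 0],
    [0, 0, 0],
    [0, 0, 0],
  ],
)

```text
time: 4.05
ee_pos: [0.4686, -0.2824, 0.2222]
eef_rot: [0.004, 1.0, -0.001, -0.001]
ft_force: [-0.8, -0.7, -0.3]
width: 0.0872
grip_force: 0.0
```

```bash
python3 - <<'E'
from h import *
np.set_printoptions(precision=4,suppress=True)
s=r.read_state();print(s['time'],s['ee_pos'],s['eef_rot'],s['ft_force'])
im,T=shot('wrist','w2.png')
for d in r.spot_point('jar_center','wrist')[:2]:
    w=toW(d['at'],T);print(round(d['conf'],2),w,np.round(px(w,'wrist')))
for f,cam in [('top0','top'),('scene0','scene')]:
    b,g,R=[c.astype(int) for c in cv2.split(cv2.imread(f'pics/{f}.png'))]
    m=((g>R+15)&(g>b+8)).astype(np.uint8)
    n,l,st,c=cv2.connectedComponentsWithStats(m)
    for i in range(1,n):
        if st[i,4]>60: print(f,st[i],ray(*c[i],cam,0.08))
E
```

```text
4.05 [ 0.4686 -0.2824  0.2222] [ 0.004   1.     -0.0014 -0.0008] [-0.7837 -0.6564 -0.2889]
0.77 [ 0.4783 -0.2754  0.0494] [319. 230.]
top0 [472 187  24  12 138] [ 0.8589 -0.4207  0.08  ]
top0 [417 335  30  27 343] [ 0.4757 -0.2788  0.08  ]
scene0 [222 378  26  26 335] [ 0.923  -0.4535  0.08  ]
```

View pics/w2.png

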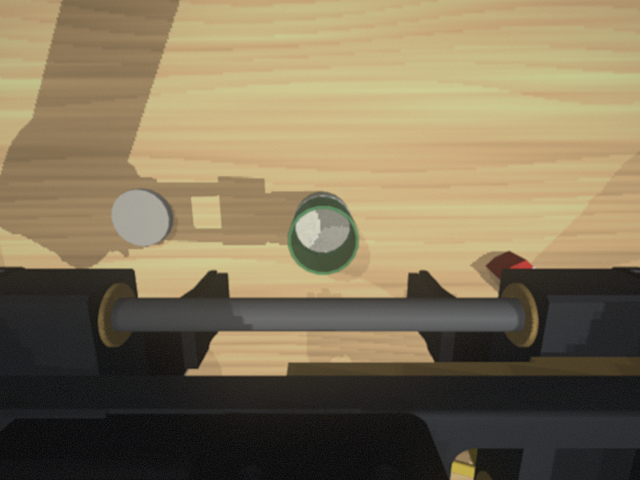

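The jar's rim shows at (323,240), open end up and between the fingers. Descending to grip it.

Emit:
arm_command(
  xyz=[
    [0.005, 0.002, -0.02],
    [0.008, 0.004, -0.05],
    [0.008, 0.004, -0.085],
    [0.008, 0.004, -0.12],
    [0.008, 0.004, -0.145],
    [0.008, 0.004, -0.16],
    [0.008, 0.004, -0.163],
    [0.008, 0.004, -0.163],
  ],
  rot=[
    [0, 0, 0],
    [0, 0, 0],
    [0, 0, 0],
    [0, 0, 0],
    [0, 0, 0],
    [0, 0, 0],
    [0, 0, 0],
    [0, 0, 0],
  ],
)

```text
time: 4.82
ee_pos: [0.4782, -0.2715, 0.059]
eef_rot: [-0.0, 1.0, 0.001, -0.001]
ft_force: [0.9, 0.5, 1.1]
width: 0.0871
grip_force: 0.0
```

Emit:
arm_command(
  xyz=[
    [0, 0, 0],
    [0, 0, 0],
    [0, 0, 0],
    [0, 0, 0],
    [0, 0, 0],
    [0, 0, 0],
    [0, 0, 0],
    [0, 0, 0],
  ],
  rot=[
    [0, 0, 0],
    [0, 0, 0],
    [0, 0, 0],
    [0, 0, 0],
    [0, 0, 0],
    [0, 0, 0],
    [0, 0, 0],
    [0, 0, 0],
  ],
  grip=0.5,
  squeeze=14,
)

```text
time: 5.48
ee_pos: [0.4787, -0.2738, 0.0603]
eef_rot: [0.001, 1.0, -0.0, 0.001]
ft_force: [-0.3, -1.5, 5.5]
width: 0.0599
grip_force: 14.0
```

Emit:
arm_command(
  xyz=[
    [0, 0, 0.01],
    [0, 0, 0.03],
    [0, 0, 0.06],
    [0.0, 0.02, 0.09],
    [0.005, 0.05, 0.12],
    [0.01, 0.085, 0.14],
    [0.02, 0.12, 0.15],
    [0.025, 0.155, 0.155],
    [0.03, 0.19, 0.155],
    [0.035, 0.225, 0.155],
    [0.04, 0.26, 0.155],
    [0.05, 0.295, 0.155],
    [0.055, 0.33, 0.155],
    [0.06, 0.365, 0.155],
    [0.065, 0.4, 0.155],
    [0.07, 0.43, 0.155],
    [0.072, 0.45, 0.155],
    [0.072, 0.46, 0.155],
    [0.072, 0.46, 0.155],
    [0.072, 0.46, 0.155],
  ],
  rot=[
    [0, 0, 0],
    [0, 0, 0],
    [0, 0, 0],
    [0, 0, 0],
    [0, 0, 0],
    [0, 0, 0],
    [0, 0, 0],
    [0, 0, 0],
    [0, 0, 0],
    [0, 0, 0],
    [0, 0, 0],
    [0, 0, 0],
    [0, 0, 0],
    [0, 0, 0],
    [0, 0, 0],
    [0, 0, 0],
    [0, 0, 0],
    [0, 0, 0],
    [0, 0, 0],
    [0, 0, 0],
  ],
)

```text
time: 7.15
ee_pos: [0.5499, 0.1856, 0.2145]
eef_rot: [0.001, 1.0, -0.001, -0.0]
ft_force: [0.3, -0.9, -2.5]
width: 0.0601
grip_force: 14.0
```

```bash
python3 - <<'E'
from h import *
np.set_printoptions(precision=4,suppress=True)
s=r.read_state();print(s['time'],s['ee_pos'],s['eef_rot'],s['ft_force'],s['width'])
for cam in ['wrist','scene','top']:
  im,T=shot(cam,cam[0]+'3.png')
  for l in ['jar_center','mark_top']:
    for d in r.spot_point(l,cam)[:2]:
      w=toW(d['at'],T);print(cam,l,round(d['conf'],2),w,np.round(px(w,cam)))
a=[cv2.imread('pics/%s3.png'%c) for c in 'ws']
cv2.imwrite('pics/both3.png',np.hstack([a[0][150:400,180:460],cv2.resize(a[1][100:260,220:420],(312,250))]))
E
```

```text
7.15 [0.5499 0.1856 0.2145] [ 0.0011  1.     -0.0005 -0.0003] [ 0.3139 -0.8663 -2.5179] 0.06010353732602709
wrist jar_center 0.89 [0.5479 0.1896 0.2033] [326. 278.]
wrist mark_top 0.93 [ 0.5492  0.1868 -0.0021] [319. 212.]
wrist mark_top 0.24 [0.5477 0.1883 0.2022] [323. 277.]
scene jar_center 0.98 [0.5468 0.1812 0.2032] [321. 144.]
scene mark_top 0.82 [ 0.5549  0.186  -0.001 ] [323. 195.]
scene mark_top 0.23 [ 0.5231 -0.0817  0.0159] [254. 227.]
```

View pics/both3.png

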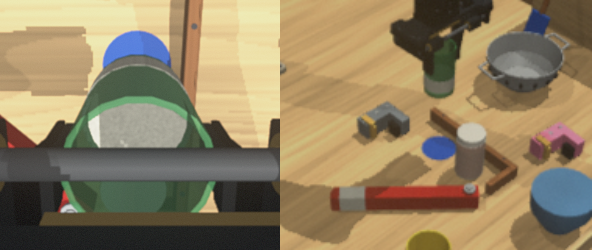

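The jar hangs upright over the mark: its centre is about (0.548, 0.186) and the mark's is about (0.551, 0.185). Lowering it.

Emit:
arm_command(
  xyz=[
    [0.001, 0, -0.02],
    [0.002, 0, -0.05],
    [0.002, 0, -0.08],
    [0.002, 0, -0.105],
    [0.002, 0, -0.125],
    [0.002, 0, -0.138],
    [0.002, 0, -0.146],
    [0.002, 0, -0.15],
    [0.002, 0, -0.152],
    [0.002, 0, -0.153],
    [0.002, 0, -0.154],
    [0.002, 0, -0.154],
  ],
  rot=[
    [0, 0, 0],
    [0, 0, 0],
    [0, 0, 0],
    [0, 0, 0],
    [0, 0, 0],
    [0, 0, 0],
    [0, 0, 0],
    [0, 0, 0],
    [0, 0, 0],
    [0, 0, 0],
    [0, 0, 0],
    [0, 0, 0],
  ],
)

```text
time: 8.6
ee_pos: [0.5526, 0.187, 0.0613]
eef_rot: [0.001, 1.0, 0.0, 0.001]
ft_force: [0.3, 0.1, -2.2]
width: 0.0598
grip_force: 14.0
```

Emit:
arm_command(
  xyz=[
    [0, 0, -0.001],
    [0, 0, -0.002],
    [0, 0, -0.002],
  ],
  rot=[
    [0, 0, 0],
    [0, 0, 0],
    [0, 0, 0],
  ],
)

```text
time: 8.85
ee_pos: [0.5529, 0.1867, 0.0601]
eef_rot: [0.001, 1.0, 0.0, 0.001]
ft_force: [-2.9, -1.7, 8.1]
width: 0.0603
grip_force: 14.0
```

Emit:
arm_command(
  xyz=[
    [0, 0, 0.001],
    [0, 0, 0.001],
    [0, 0, 0.001],
    [0, 0, 0.001],
    [0, 0, 0.001],
    [0, 0, 0.001],
  ],
  rot=[
    [0, 0, 0],
    [0, 0, 0],
    [0, 0, 0],
    [0, 0, 0],
    [0, 0, 0],
    [0, 0, 0],
  ],
  grip=0.95,
)

```text
time: 9.35
ee_pos: [0.5521, 0.1868, 0.0595]
eef_rot: [0.001, 1.0, 0.0, -0.0]
ft_force: [-0.0, 0.5, -0.3]
width: 0.0817
grip_force: 0.0
```

Emit:
arm_command(
  xyz=[
    [0, 0, 0.01],
    [0, 0, 0.03],
    [0, 0, 0.055],
    [0, 0, 0.085],
    [-0.01, -0.01, 0.12],
    [-0.02, -0.04, 0.14],
    [-0.025, -0.07, 0.15],
    [-0.03, -0.11, 0.15],
    [-0.03, -0.15, 0.15],
    [-0.03, -0.19, 0.15],
    [-0.03, -0.23, 0.15],
    [-0.03, -0.27, 0.15],
    [-0.03, -0.31, 0.15],
    [-0.03, -0.33, 0.15],
    [-0.03, -0.33, 0.15],
    [-0.03, -0.33, 0.15],
  ],
  rot=[
    [0, 0, 0],
    [0, 0, 0],
    [0, 0, 0],
    [0, 0, 0],
    [0, 0, 0],
    [0, 0, 0],
    [0, 0, 0],
    [0, 0, 0],
    [0, 0, 0],
    [0, 0, 0],
    [0, 0, 0],
    [0, 0, 0],
    [0, 0, 0],
    [0, 0, 0],
    [0, 0, 0],
    [0, 0, 0],
  ],
  grip=0,
)

```text
time: 10.68
ee_pos: [0.5219, -0.1446, 0.2102]
eef_rot: [0.002, 1.0, 0.0, 0.0]
ft_force: [0.3, 0.0, 0.1]
width: 0.0007
grip_force: 0.0
```

I set the fingers to close at the start of the lift, so they may have caught the jar. Checking it.

```bash
python3 - <<'E'
from h import *
np.set_printoptions(precision=4,suppress=True)
for cam in ['scene','top']:
  im,T=shot(cam,cam[0]+'4.png')
  for l in ['jar_center','mark_top','jar_bay','rail','rail_end','push_spot']:
    for d in r.spot_point(l,cam)[:1]:
      w=toW(d['at'],T);print(cam,l,round(d['conf'],2),w,np.round(px(w,cam)))
a=[cv2.imread('pics/%s4.png'%c) for c in 'st']
cv2.imwrite('pics/both4.png',np.hstack([cv2.resize(a[0][150:280,220:380],(394,320)),cv2.resize(a[1][220:400,190:390],(356,320))]))
E
```

```text
scene jar_center 0.93 [0.5515 0.1844 0.0488] [322. 183.]
scene mark_top 0.62 [ 0.5504  0.1831 -0.0013] [321. 194.]
scene jar_bay 0.67 [ 0.637   0.1829 -0.0036] [340. 208.]
scene rail 0.88 [ 0.7057  0.1114 -0.0032] [340. 231.]
scene rail_end 0.96 [ 0.521  -0.0853  0.0151] [252. 228.]
scene push_spot 0.81 [ 0.5586 -0.0663  0.0174] [265. 230.]
top jar_center 0.73 [0.5539 0.1864 0.0543] [239. 314.]
top mark_top 0.67 [0.5515 0.1807 0.001 ] [244. 316.]
top jar_bay 0.86 [0.6424 0.1764 0.0002] [247. 280.]
top rail 0.86 [0.7043 0.1102 0.002 ] [273. 257.]
top rail_end 0.69 [ 0.5227 -0.0827  0.0172] [348. 328.]
top push_spot 0.63 [ 0.5614 -0.0583  0.0225] [338. 312.]
```

View pics/both4.png

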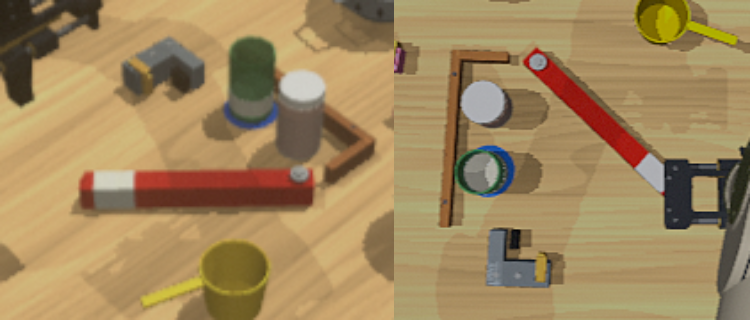

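The jar stands upright on the mark, at (0.5525, 0.1855) against the mark's (0.552, 0.184), and the closed jar hasn't moved. Next I'll plan the push so that the hand turns with the rail.

```bash
cat >> h.py <<'E'
P=np.array([0.7035,0.1135])
def pose(yaw,rx,ry):  # world xy of a rail-frame point
    c,s=np.cos(yaw),np.sin(yaw); return P+[c*rx-s*ry,s*rx+c*ry]
E
python3 - <<'E'
from h import *
np.set_printoptions(precision=4,suppress=True)
s=r.read_state();print(s['joint_positions'],s['ee_pos'])
for y in np.linspace(.825,-.075,19): print(round(y,3),pose(y,-.222,-.0245), pose(y,-.222,-.055))
E
```

```text
[-0.3864  0.1653  0.6391  1.7322 -0.1028  1.2778  1.845 ] [ 0.5221 -0.1432  0.2095]
0.825 [ 0.5709 -0.0662] [ 0.5933 -0.0869]
0.775 [ 0.562  -0.0593] [ 0.5834 -0.0811]
0.725 [ 0.5536 -0.0521] [ 0.5738 -0.0749]
0.675 [ 0.5455 -0.0444] [ 0.5646 -0.0682]
0.625 [ 0.5378 -0.0363] [ 0.5556 -0.061 ]
0.575 [ 0.5305 -0.0278] [ 0.5471 -0.0534]
0.525 [ 0.5237 -0.019 ] [ 0.539  -0.0454]
0.475 [ 0.5173 -0.0098] [ 0.5312 -0.0369]
0.425 [ 0.5114 -0.0004] [ 0.5239 -0.0281]
0.375 [0.5059 0.0094] [ 0.5171 -0.019 ]
0.325 [0.5009 0.0194] [ 0.5107 -0.0095]
0.275 [0.4965 0.0296] [0.5048 0.0003]
0.225 [0.4926 0.0401] [0.4994 0.0104]
0.175 [0.4892 0.0507] [0.4945 0.0207]
0.125 [0.4863 0.0615] [0.4901 0.0313]
0.075 [0.484  0.0724] [0.4862 0.042 ]
0.025 [0.4822 0.0835] [0.4829 0.053 ]
-0.025 [0.481  0.0946] [0.4802 0.0641]
-0.075 [0.4803 0.1057] [0.478  0.0753]
```

Emit:
arm_command(
  xyz=[
    [0.01, 0, 0],
    [0.02, 0.01, 0],
    [0.03, 0.01, 0],
    [0.04, 0.02, 0],
    [0.05, 0.03, 0],
    [0.06, 0.04, 0],
    [0.07, 0.05, 0],
    [0.078, 0.05, 0],
    [0.078, 0.05, 0],
    [0.078, 0.05, 0],
    [0.078, 0.05, 0],
    [0.078, 0.05, 0],
    [0.078, 0.05, 0],
    [0.078, 0.05, 0],
    [0.078, 0.05, 0],
    [0.078, 0.05, 0],
    [0.078, 0.05, 0],
    [0.078, 0.05, 0],
    [0.078, 0.05, 0],
    [0.078, 0.05, 0],
  ],
  rot=[
    [0, 0, 0.12],
    [0, 0, 0.24],
    [0, 0, 0.36],
    [0, 0, 0.48],
    [0, 0, 0.6],
    [0, 0, 0.72],
    [0, 0, 0.84],
    [0, 0, 0.96],
    [0, 0, 1.08],
    [0, 0, 1.2],
    [0, 0, 1.32],
    [0, 0, 1.44],
    [0, 0, 1.56],
    [0, 0, 1.68],
    [0, 0, 1.8],
    [0, 0, 1.92],
    [0, 0, 2.04],
    [0, 0, 2.16],
    [0, 0, 2.28],
    [0, 0, 2.395],
  ],
  grip=0,
)

```text
time: 13.05
ee_pos: [0.6018, -0.0722, 0.1844]
eef_rot: [-0.698, 0.714, 0.002, -0.052]
ft_force: [0.9, -2.5, -2.0]
width: 0.0007
grip_force: 0.0
```

```bash
python3 - <<'E'
from h import *
from scipy.spatial.transform import Rotation as R
s=r.read_state();print(s['time'],s['ee_pos'],np.round(R.from_quat(s['eef_rot']).as_matrix(),3),s['joint_positions'],s['ft_force'])
E
```

```text
13.05 [ 0.60181979 -0.0721595   0.18439998] [[-0.02  -0.997 -0.077]
 [-0.997  0.026 -0.069]
 [ 0.071  0.075 -0.995]] [ 0.89121351  0.85082135 -1.45966956  1.45131323  0.86591655  1.66770615
  2.60281357] [ 0.9435167  -2.47814734 -2.01874575]
```

Turning this way runs joint 7 up to its limit. I'll turn back the other way.

Emit:
arm_command(
  xyz=[
    [0, 0, 0],
    [0, 0, 0.01],
    [0, 0, 0.02],
    [0, 0, 0.02],
    [0, 0, 0.02],
    [0, 0, 0.02],
    [0, 0, 0.02],
    [0, 0, 0.02],
    [0, 0, 0.02],
    [0, 0, 0.02],
    [0, 0, 0.02],
    [0, 0, 0.02],
    [0, 0, 0.02],
    [0, 0, 0.02],
    [0, 0, 0.02],
  ],
  rot=[
    [0, 0, -0.1],
    [0, 0, -0.2],
    [0, 0, -0.3],
    [0, 0, -0.4],
    [0, 0, -0.5],
    [0, 0, -0.6],
    [0, 0, -0.7],
    [0, 0, -0.8],
    [0, 0, -0.9],
    [0, 0, -1.0],
    [0, 0, -1.1],
    [0, 0, -1.2],
    [0, 0, -1.3],
    [0, 0, -1.4],
    [0, 0, -1.5],
  ],
)

```text
time: 14.3
ee_pos: [0.6014, -0.0583, 0.2112]
eef_rot: [-0.031, 0.998, 0.032, -0.035]
ft_force: [0.3, 0.4, 0.6]
width: 0.0002
grip_force: 0.0
```

```bash
cat >> h.py <<'E'
from scipy.spatial.transform import Rotation as Ro
def st():
    s=r.read_state();M=Ro.from_quat(s['eef_rot']).as_matrix()
    print(s['time'],'pos',np.round(s['ee_pos'],4),'z',np.round(M[:,2],3),'yang',np.arctan2(M[1,1],M[0,1]).round(3),'q',np.round(s['joint_positions'],3),'F',np.round(s['ft_force'],1))
E
python3 -c "
from h import *
st()"
```

```text
14.3 pos [ 0.6014 -0.0583  0.2112] z [-0.071  0.061 -0.996] yang 1.63 q [ 0.877  0.67  -1.253  1.415  0.551  1.547  1.287] F [0.3 0.4 0.6]
```

```bash
cat >> h.py <<'E'
def rv(ang):
    M=Ro.from_quat(r.read_state()['eef_rot']).as_matrix()
    y=np.array([np.cos(ang),np.sin(ang),0]);z=np.array([0,0,-1.]);D=np.c_[np.cross(y,z),y,z]
    return np.round(Ro.from_matrix(D@M.T).as_rotvec(),3)
E
python3 -c "
from h import *
print(rv(.825),rv(1.5))"
```

```text
[-0.087 -0.043 -0.806] [-0.066 -0.067 -0.132]
```

Emit:
arm_command(
  xyz=[
    [0, 0, 0],
    [0, -0.01, 0],
    [0, -0.02, 0],
    [0, -0.03, 0],
    [0, -0.037, 0],
    [0, -0.037, 0],
    [0, -0.037, 0],
    [0, -0.037, 0],
    [0, -0.037, 0],
    [0, -0.037, 0],
  ],
  rot=[
    [-0.011, -0.005, -0.1],
    [-0.022, -0.011, -0.2],
    [-0.033, -0.016, -0.3],
    [-0.044, -0.022, -0.4],
    [-0.054, -0.027, -0.5],
    [-0.065, -0.032, -0.6],
    [-0.076, -0.038, -0.7],
    [-0.087, -0.043, -0.8],
    [-0.087, -0.043, -0.806],
    [-0.087, -0.043, -0.806],
  ],
)

```text
time: 15.13
ee_pos: [0.6013, -0.095, 0.2115]
eef_rot: [0.36, 0.933, -0.001, -0.0]
ft_force: [-0.8, 0.0, 0.9]
width: 0.0005
grip_force: 0.0
```

```bash
python3 -c "
from h import *
st();print(rv(.825))"
```

```text
15.1333 pos [ 0.6013 -0.095   0.2115] z [-0.001 -0.001 -1.   ] yang 0.834 q [ 0.882  0.529 -1.108  1.48   0.475  1.425  0.594] F [-0.8  0.   0.9]
[ 0.001 -0.001 -0.009]
```

Emit:
arm_command(
  xyz=[
    [0, 0, -0.02],
    [0, 0, -0.05],
    [0, 0, -0.085],
    [0, 0, -0.12],
    [0, 0, -0.15],
    [0, 0, -0.175],
    [0, 0, -0.19],
    [0, 0, -0.196],
    [0, 0, -0.198],
    [0, 0, -0.198],
  ],
  rot=[
    [0, 0, 0],
    [0, 0, 0],
    [0, 0, 0],
    [0, 0, 0],
    [0, 0, 0],
    [0, 0, 0],
    [0, 0, 0],
    [0, 0, 0],
    [0, 0, 0],
    [0, 0, 0],
  ],
)

```text
time: 15.97
ee_pos: [0.602, -0.0949, 0.0142]
eef_rot: [0.361, 0.933, -0.0, 0.0]
ft_force: [0.2, 0.5, -0.4]
width: 0.0004
grip_force: 0.0
```

```bash
python3 - <<'E'
from h import *
st()
p=r.read_state()['ee_pos'][:2]
im,T=shot('top','t5.png')
for y in list(np.arange(.825,.2,-.04)): print(round(y-.825,3),np.round(pose(y,-.222,-.0245)-p,3))
print(np.round(pose(.825,-.222,-.045)-p,3))
cv2.imwrite('pics/t5c.png',cv2.resize(im[210:390,190:430,::-1],(720,540),interpolation=cv2.INTER_CUBIC))
E
```

```text
15.9667 pos [ 0.602  -0.0949  0.0142] z [ 0. -0. -1.] yang 0.832 q [ 0.803  0.719 -0.971  1.668  0.652  1.112  0.476] F [ 0.2  0.5 -0.4]
0.0 [-0.031  0.029]
-0.04 [-0.038  0.034]
-0.08 [-0.045  0.04 ]
-0.12 [-0.052  0.046]
-0.16 [-0.058  0.052]
-0.2 [-0.064  0.059]
-0.24 [-0.07   0.065]
-0.28 [-0.076  0.072]
-0.32 [-0.081  0.08 ]
-0.36 [-0.086  0.087]
-0.4 [-0.091  0.094]
-0.44 [-0.095  0.102]
-0.48 [-0.099  0.11 ]
-0.52 [-0.103  0.118]
-0.56 [-0.106  0.127]
-0.6 [-0.109  0.135]
[-0.016  0.015]
```

View pics/t5c.png

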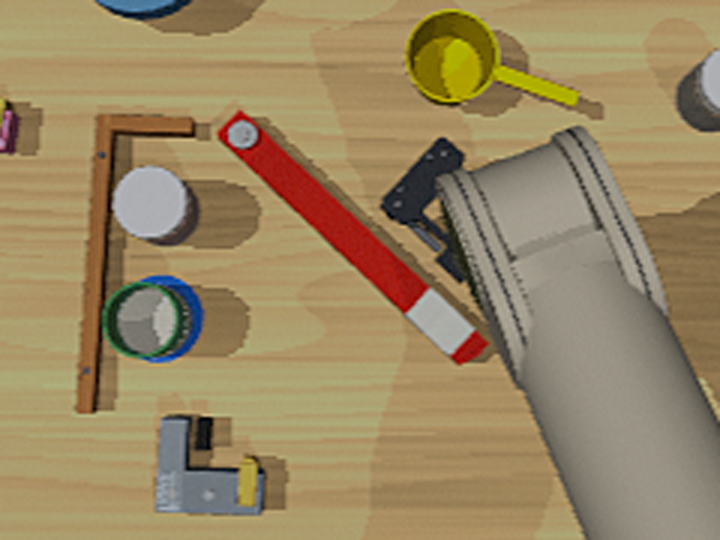

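The hand is on the pushed side of the rail, beside the white patch, and the way to the bracket is clear. Starting the push.

Emit:
arm_command(
  xyz=[
    [-0.008, 0.007, 0],
    [-0.016, 0.015, 0],
    [-0.02, 0.019, 0],
    [-0.024, 0.022, 0],
    [-0.028, 0.026, 0],
    [-0.031, 0.029, 0],
    [-0.0345, 0.0315, 0],
    [-0.038, 0.034, 0],
    [-0.0415, 0.037, 0],
    [-0.045, 0.04, 0],
    [-0.0485, 0.043, 0],
    [-0.052, 0.046, 0],
  ],
  rot=[
    [0, 0, 0],
    [0, 0, 0],
    [0, 0, 0],
    [0, 0, 0],
    [0, 0, 0],
    [0, 0, 0],
    [0, 0, -0.02],
    [0, 0, -0.04],
    [0, 0, -0.06],
    [0, 0, -0.08],
    [0, 0, -0.1],
    [0, 0, -0.12],
  ],
)

```text
time: 17.02
ee_pos: [0.5491, -0.0487, 0.0135]
eef_rot: [0.418, 0.909, -0.0, -0.0]
ft_force: [1.6, -0.8, 1.1]
width: 0.0007
grip_force: 1.0
```

Emit:
arm_command(
  xyz=[
    [-0.003, 0.003, 0],
    [-0.006, 0.006, 0],
    [-0.009, 0.0095, 0],
    [-0.012, 0.013, 0],
    [-0.015, 0.016, 0],
    [-0.018, 0.019, 0],
    [-0.021, 0.0225, 0],
    [-0.024, 0.026, 0],
    [-0.0265, 0.03, 0],
    [-0.029, 0.034, 0],
    [-0.0315, 0.0375, 0],
    [-0.034, 0.041, 0],
    [-0.0365, 0.0445, 0],
    [-0.039, 0.048, 0],
    [-0.041, 0.052, 0],
    [-0.043, 0.056, 0],
    [-0.045, 0.06, 0],
    [-0.047, 0.064, 0],
    [-0.049, 0.068, 0],
    [-0.051, 0.072, 0],
  ],
  rot=[
    [0, 0, -0.02],
    [0, 0, -0.04],
    [0, 0, -0.06],
    [0, 0, -0.08],
    [0, 0, -0.1],
    [0, 0, -0.12],
    [0, 0, -0.14],
    [0, 0, -0.16],
    [0, 0, -0.18],
    [0, 0, -0.2],
    [0, 0, -0.22],
    [0, 0, -0.24],
    [0, 0, -0.26],
    [0, 0, -0.28],
    [0, 0, -0.3],
    [0, 0, -0.32],
    [0, 0, -0.34],
    [0, 0, -0.36],
    [0, 0, -0.38],
    [0, 0, -0.4],
  ],
)

```text
time: 18.68
ee_pos: [0.498, 0.0234, 0.0134]
eef_rot: [0.59, 0.808, -0.0, -0.0]
ft_force: [0.8, -1.2, 1.5]
width: 0.0001
grip_force: 0.8
```

```bash
python3 - <<'E'
from h import *
st()
p=r.read_state()['ee_pos'][:2]
for y in np.arange(.305,-.08,-.03): print(round(y-.305,3),np.round(pose(y,-.222,-.0245)-p,4))
for cam in ['top','wrist']:
  im,T=shot(cam)
  for l in ['rail_end','rail']:
    for d in r.spot_point(l,cam)[:1]: print(cam,l,d['conf'],toW(d['at'],T))
E
```

```text
18.6833 pos [0.498  0.0234 0.0134] z [-0.001 -0.    -1.   ] yang 0.309 q [ 0.712  0.485 -0.986  1.959  0.494  0.962 -0.207] F [ 0.8 -1.2  1.5]
0.0 [0.0011 0.0001]
-0.03 [-0.0015  0.0062]
-0.06 [-0.0039  0.0125]
-0.09 [-0.0061  0.0188]
-0.12 [-0.0082  0.0252]
-0.15 [-0.01    0.0316]
-0.18 [-0.0117  0.0381]
-0.21 [-0.0132  0.0446]
-0.24 [-0.0144  0.0512]
-0.27 [-0.0155  0.0578]
-0.3 [-0.0164  0.0645]
-0.33 [-0.017   0.0711]
-0.36 [-0.0175  0.0778]
top rail_end 0.27 [ 0.70256646  0.1154681  -0.00100357]
top rail 0.9 [0.70270612 0.10957323 0.00312934]
wrist rail_end 0.76 [0.44586607 0.03547055 0.01915585]
```

Emit:
arm_command(
  xyz=[
    [-0.0015, 0.003, 0],
    [-0.0025, 0.006, 0],
    [-0.004, 0.0095, 0],
    [-0.005, 0.0125, 0],
    [-0.006, 0.0155, 0],
    [-0.007, 0.019, 0],
    [-0.008, 0.022, 0],
    [-0.009, 0.025, 0],
  ],
  rot=[
    [0, 0, -0.015],
    [0, 0, -0.03],
    [0, 0, -0.045],
    [0, 0, -0.06],
    [0, 0, -0.075],
    [0, 0, -0.09],
    [0, 0, -0.105],
    [0, 0, -0.12],
  ],
)

```text
time: 19.65
ee_pos: [0.4892, 0.0485, 0.0134]
eef_rot: [0.637, 0.771, -0.0, -0.0]
ft_force: [0.6, -1.7, -1.0]
width: 0.0004
grip_force: 0.4
```

Emit:
arm_command(
  xyz=[
    [-0.0005, 0.0015, 0],
    [-0.001, 0.003, 0],
    [-0.0015, 0.005, 0],
    [-0.0018, 0.0065, 0],
    [-0.0022, 0.008, 0],
    [-0.0026, 0.0095, 0],
    [-0.003, 0.011, 0],
    [-0.0035, 0.013, 0],
  ],
  rot=[
    [0, 0, -0.008],
    [0, 0, -0.015],
    [0, 0, -0.023],
    [0, 0, -0.03],
    [0, 0, -0.038],
    [0, 0, -0.045],
    [0, 0, -0.053],
    [0, 0, -0.06],
  ],
)

```text
time: 20.32
ee_pos: [0.4859, 0.0611, 0.0135]
eef_rot: [0.66, 0.752, -0.0, -0.0]
ft_force: [0.3, -1.6, -0.3]
width: 0.0002
grip_force: 0.6
```

Emit:
arm_command(
  xyz=[
    [-0.0003, 0.0013, 0],
    [-0.0006, 0.0026, 0],
    [-0.0009, 0.004, 0],
    [-0.0012, 0.0053, 0],
    [-0.0015, 0.0066, 0],
    [-0.0017, 0.008, 0],
    [-0.002, 0.009, 0],
    [-0.002, 0.01, 0],
  ],
  rot=[
    [0, 0, -0.006],
    [0, 0, -0.012],
    [0, 0, -0.018],
    [0, 0, -0.024],
    [0, 0, -0.03],
    [0, 0, -0.036],
    [0, 0, -0.041],
    [0, 0, -0.046],
  ],
)

```text
time: 20.98
ee_pos: [0.484, 0.0708, 0.0135]
eef_rot: [0.677, 0.736, -0.001, -0.0]
ft_force: [0.7, -3.9, 0.3]
width: 0.0005
grip_force: 1.9
```

Emit:
arm_command(
  xyz=[
    [-0.0002, 0.001, 0],
    [-0.0004, 0.002, 0],
    [-0.0006, 0.003, 0],
    [-0.0008, 0.004, 0],
    [-0.001, 0.005, 0],
    [-0.001, 0.006, 0],
  ],
  rot=[
    [0, 0, -0.0045],
    [0, 0, -0.009],
    [0, 0, -0.0135],
    [0, 0, -0.018],
    [0, 0, -0.0225],
    [0, 0, -0.027],
  ],
)

```text
time: 21.48
ee_pos: [0.4831, 0.0769, 0.0135]
eef_rot: [0.687, 0.727, -0.0, -0.0]
ft_force: [2.2, -4.3, 0.2]
width: 0.0006
grip_force: 2.4
```

Emit:
arm_command(
  xyz=[
    [-0.0002, 0.001, 0],
    [-0.0003, 0.002, 0],
    [-0.0004, 0.003, 0],
    [-0.0006, 0.004, 0],
    [-0.0007, 0.005, 0],
    [-0.0008, 0.006, 0],
  ],
  rot=[
    [0, 0, -0.0045],
    [0, 0, -0.009],
    [0, 0, -0.0135],
    [0, 0, -0.018],
    [0, 0, -0.0225],
    [0, 0, -0.027],
  ],
)

```text
time: 21.98
ee_pos: [0.4823, 0.0832, 0.0135]
eef_rot: [0.696, 0.718, -0.0, -0.0]
ft_force: [2.8, -4.0, -0.3]
width: 0.0006
grip_force: 1.9
```

Emit:
arm_command(
  xyz=[
    [-0.0001, 0.001, 0],
    [-0.0002, 0.002, 0],
    [-0.0003, 0.003, 0],
    [-0.0004, 0.004, 0],
  ],
  rot=[
    [0, 0, -0.0045],
    [0, 0, -0.009],
    [0, 0, -0.0135],
    [0, 0, -0.018],
  ],
)

```text
time: 22.32
ee_pos: [0.4818, 0.0872, 0.0135]
eef_rot: [0.703, 0.712, -0.0, -0.0]
ft_force: [2.8, -3.0, 0.3]
width: 0.0006
grip_force: 1.9
```

Emit:
arm_command(
  xyz=[
    [-0.0001, 0.0008, 0],
    [-0.0002, 0.0016, 0],
    [-0.0003, 0.0024, 0],
  ],
  rot=[
    [0, 0, -0.0036],
    [0, 0, -0.0072],
    [0, 0, -0.011],
  ],
)

```text
time: 22.57
ee_pos: [0.4814, 0.0895, 0.0135]
eef_rot: [0.707, 0.708, -0.0, -0.0]
ft_force: [3.2, -4.1, 0.1]
width: 0.0008
grip_force: 2.0
```

Emit:
arm_command(
  xyz=[
    [0, 0.0007, 0],
    [-0.0001, 0.0014, 0],
    [-0.0001, 0.002, 0],
  ],
  rot=[
    [0, 0, -0.003],
    [0, 0, -0.006],
    [0, 0, -0.009],
  ],
)

```text
time: 22.82
ee_pos: [0.4813, 0.0914, 0.0135]
eef_rot: [0.71, 0.704, -0.0, -0.0]
ft_force: [2.9, -4.7, 1.0]
width: 0.0005
grip_force: 2.2
```

Emit:
arm_command(
  xyz=[
    [0, 0.0005, 0],
    [0, 0.001, 0],
    [-0.0001, 0.0015, 0],
  ],
  rot=[
    [0, 0, -0.002],
    [0, 0, -0.0045],
    [0, 0, -0.007],
  ],
)

```text
time: 23.07
ee_pos: [0.4811, 0.0928, 0.0135]
eef_rot: [0.712, 0.702, -0.001, -0.0]
ft_force: [1.9, -5.2, 1.5]
width: 0.0005
grip_force: 2.3
```

Emit:
arm_command(
  xyz=[
    [0, 0.0005, 0],
    [0, 0.001, 0],
    [0, 0.001, 0],
  ],
  rot=[
    [0, 0, -0.002],
    [0, 0, -0.0045],
    [0, 0, -0.0045],
  ],
)

```text
time: 23.32
ee_pos: [0.4811, 0.0938, 0.0135]
eef_rot: [0.714, 0.7, -0.001, -0.0]
ft_force: [2.9, -4.8, 1.7]
width: 0.0006
grip_force: 2.2
```

Emit:
arm_command(
  xyz=[
    [0, 0.0005, 0],
    [0, 0.001, 0],
    [0, 0.0015, 0],
  ],
  rot=[
    [0, 0, -0.002],
    [0, 0, -0.0045],
    [0, 0, -0.007],
  ],
)

```text
time: 23.57
ee_pos: [0.481, 0.095, 0.0135]
eef_rot: [0.716, 0.698, -0.001, -0.0]
ft_force: [0.7, -6.7, 2.8]
width: 0.0006
grip_force: 2.9
```

Emit:
arm_command(
  xyz=[
    [0, 0.0005, 0],
    [0, 0.001, 0],
    [0, 0.0015, 0],
  ],
  rot=[
    [0, 0, -0.002],
    [0, 0, -0.0045],
    [0, 0, -0.007],
  ],
)

```text
time: 23.82
ee_pos: [0.4809, 0.0957, 0.0134]
eef_rot: [0.719, 0.695, -0.002, 0.0]
ft_force: [-0.3, -10.2, 5.7]
width: 0.0004
grip_force: 5.0
```

Emit:
arm_command(
  xyz=[
    [0, 0.0005, 0],
    [0, 0.001, 0],
    [0, 0.001, 0],
  ],
  rot=[
    [0, 0, -0.002],
    [0, 0, -0.0045],
    [0, 0, -0.0045],
  ],
)

```text
time: 24.07
ee_pos: [0.4808, 0.096, 0.0134]
eef_rot: [0.721, 0.693, -0.002, 0.0]
ft_force: [-0.5, -11.8, 6.7]
width: 0.0003
grip_force: 5.6
```

Emit:
arm_command(
  xyz=[
    [0, 0.0004, 0],
    [0, 0.0007, 0],
  ],
  rot=[
    [0, 0, 0],
    [0, 0, 0],
  ],
)

```text
time: 24.23
ee_pos: [0.4808, 0.0962, 0.0134]
eef_rot: [0.721, 0.693, -0.002, 0.001]
ft_force: [-0.5, -12.9, 8.6]
width: 0.0005
grip_force: 6.9
```

```bash
python3 - <<'E'
from h import *
st()
def tab(im,cam):
    R,g,b=[im[:,:,i].astype(int) for i in range(3)]
    m=((R>120)&(g>90)&(R-b>70)&(g-b>50)).astype(np.uint8)
    n,l,s,c=cv2.connectedComponentsWithStats(m)
    for i in range(1,n):
        if s[i,4]>10:
            w=ray(*c[i],cam,.04)
            if abs(w[0]-.43)<.05 and abs(w[1]-.11)<.04: print(cam,s[i],w)
for cam in ['top','wrist']:
    im,T=shot(cam,cam+'6.png'); tab(im,cam)
tab(cv2.imread('pics/t5.png')[:,:,::-1],'top')
a,b=[cv2.imread('pics/%s6.png'%c) for c in ['top','wrist']]
cv2.imwrite('pics/v6.png',np.hstack([cv2.resize(a[300:400,220:320],(380,380),interpolation=cv2.INTER_CUBIC),cv2.resize(b[100:400,120:440],(405,380))]))
E
```

```text
24.2333 pos [0.4808 0.0962 0.0134] z [-0.002 -0.004 -1.   ] yang -0.039 q [ 0.529  0.445 -0.939  1.978  0.447  0.943 -0.676] F [ -0.5 -12.9   8.6]
wrist [211 208  11  16  77] [0.44411527 0.14209154 0.04      ]
wrist [ 93 234   5  15  26] [0.39576996 0.13315888 0.04      ]
wrist [295 291   5  53 169] [0.47284175 0.0973921  0.04      ]
wrist [108 292  56   6 228] [0.40780866 0.10982353 0.04      ]
wrist [  44  332  109   43 3402] [0.38615029 0.08587453 0.04      ]
top [269 362   7  17  86] [0.42122893 0.10430071 0.04      ]
```

View pics/v6.png

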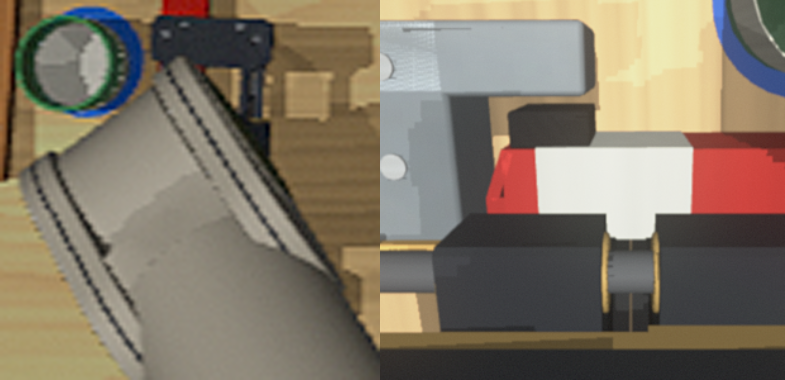

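The rail end is against the black buffer (wrist crop at (550,130)) and the force is climbing along the buffer's stiffness. I'll add a little more push.

Emit:
arm_command(
  xyz=[
    [0, 0.0004, 0.0003],
    [0, 0.0007, 0.0005],
  ],
  rot=[
    [0, 0, 0],
    [0, 0, 0],
  ],
)

```text
time: 24.5
ee_pos: [0.4807, 0.0972, 0.0136]
eef_rot: [0.721, 0.693, -0.002, 0.0]
ft_force: [1.8, -9.9, -0.6]
width: 0.0004
grip_force: 5.1
```

Emit:
arm_command(
  xyz=[
    [0, 0.0004, 0.0003],
    [0, 0.0007, 0.0005],
  ],
  rot=[
    [0, 0, 0],
    [0, 0, 0],
  ],
)

```text
time: 24.67
ee_pos: [0.4806, 0.0977, 0.0137]
eef_rot: [0.721, 0.693, -0.002, 0.0]
ft_force: [2.8, -10.4, -5.7]
width: 0.0001
grip_force: 5.6
```

Emit:
arm_command(
  xyz=[
    [0, 0.0004, 0],
    [0, 0.0007, 0],
  ],
  rot=[
    [0, 0, 0],
    [0, 0, 0],
  ],
)

```text
time: 24.83
ee_pos: [0.4806, 0.0979, 0.0137]
eef_rot: [0.721, 0.693, -0.002, 0.0]
ft_force: [3.4, -12.7, -2.6]
width: 0.0001
grip_force: 6.4
```

Emit:
arm_command(
  xyz=[
    [0, 0.0004, 0],
    [0, 0.0007, 0],
  ],
  rot=[
    [0, 0, 0],
    [0, 0, 0],
  ],
)

```text
time: 25.0
ee_pos: [0.4805, 0.0982, 0.0136]
eef_rot: [0.721, 0.693, -0.003, 0.001]
ft_force: [3.3, -13.5, -3.0]
width: 0.0005
grip_force: 7.2
```

The drop from 12.9 N to 9.9 N while the rail kept moving suggests it snapped. Backing off to look.

Emit:
arm_command(
  xyz=[
    [0, -0.002, 0],
    [0, -0.005, 0],
    [0, -0.012, 0],
    [0, -0.025, 0],
    [0, -0.045, 0],
    [0, -0.065, 0.01],
    [0, -0.08, 0.03],
    [0, -0.09, 0.06],
    [0, -0.1, 0.09],
    [0, -0.12, 0.12],
    [0, -0.15, 0.15],
    [0, -0.18, 0.17],
    [0, -0.21, 0.18],
    [0, -0.23, 0.18],
    [0, -0.23, 0.18],
  ],
  rot=[
    [0, 0, 0],
    [0, 0, 0],
    [0, 0, 0],
    [0, 0, 0],
    [0, 0, 0],
    [0, 0, 0],
    [0, 0, 0],
    [0, 0, 0],
    [0, 0, 0],
    [0, 0, 0],
    [0, 0, 0],
    [0, 0, 0],
    [0, 0, 0],
    [0, 0, 0],
    [0, 0, 0],
  ],
)

```text
time: 26.25
ee_pos: [0.4808, -0.133, 0.1947]
eef_rot: [0.722, 0.692, -0.0, 0.0]
ft_force: [-1.3, -0.8, -0.7]
width: 0.0003
grip_force: 0.0
```

```bash
python3 - <<'E'
from h import *
st()
v=[]
for cam,(a,b,c,d) in [('top',(290,400,200,310)),('scene',(145,225,245,345))]:
    im,T=shot(cam,cam+'7.png'); v.append(cv2.resize(im[a:b,c:d,::-1],(390,390),interpolation=cv2.INTER_CUBIC))
    for l in ['rail_end','jar_center','jar_bay','mark_top']:
        for e in r.spot_point(l,cam)[:1]: print(cam,l,round(e['conf'],2),np.round(toW(e['at'],T),4))
cv2.imwrite('pics/v7.png',np.hstack(v))
for f in ['t5','top7','top0']:
    im=cv2.imread('pics/'+f+'.png').astype(int); b,g,R=im[...,0],im[...,1],im[...,2]
    m=(R>120)&(R-b>90)&(g-b>60)
    m[:350]=0;m[385:]=0;m[:,:240]=0;m[:,290:]=0
    y,x=np.nonzero(m); print(f,len(x),x.min(),x.max(),y.min(),y.max(),x.mean(),y.mean(),ray(x.mean(),y.mean(),'top',.04))
E
```

```text
26.25 pos [ 0.4808 -0.133   0.1947] z [-0.    -0.001 -1.   ] yang -0.043 q [ 1.081  0.177 -0.977  1.785  0.154  1.26   0.02 ] F [-1.3 -0.8 -0.7]
top rail_end 0.81 [0.4385 0.1271 0.0201]
top jar_bay 0.8 [0.6453 0.1832 0.002 ]
top mark_top 0.74 [ 0.5533  0.184  -0.0015]
scene rail_end 0.81 [0.4372 0.1246 0.0179]
scene jar_center 0.73 [0.5514 0.1845 0.0507]
scene jar_bay 0.86 [ 0.6384  0.1837 -0.0027]
scene mark_top 0.57 [ 0.5502  0.1839 -0.    ]
t5 74 270 274 363 378 272.06756756756755 370.2837837837838 [0.42009175 0.10445257 0.04      ]
top7 75 270 274 363 378 272.02666666666664 370.2 [0.42028961 0.10455597 0.04      ]
top0 75 270 274 363 378 272.04 370.2 [0.42028961 0.10452357 0.04      ]
```

View pics/v7.png

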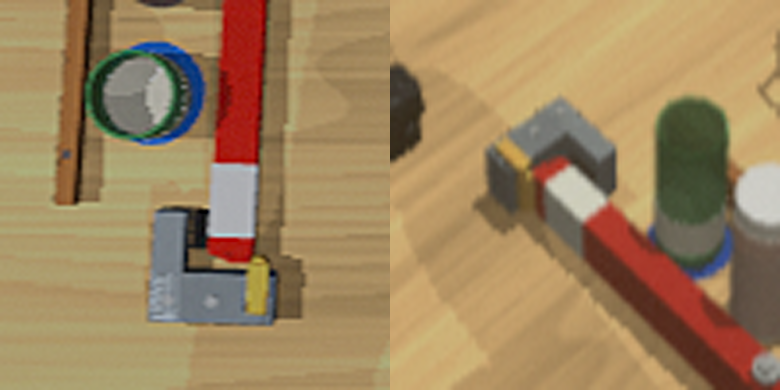

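The brass tab sits at the same pixels as before the push, (272,370) in the top view, so it is out, with the rail end past it against the buffer. The jar stands on the mark and the hand is clear. Handing in.

```bash
python3 -c "
from h import *
print(r.close_job())"
```

```text
the job is handed in; nothing more can be done
None
```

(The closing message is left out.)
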